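# Hook a fallen collar out from under the mixer's wire guard

### The arm

A 6-joint arm with a two-finger parallel gripper is mounted at the origin on a cart in front of the work surface, level with it; the furniture and walls round the work are solid. World frame = base frame: x ahead of the robot, y to its left, z up, the work surface at z = 0. Lengths are in m, angles in rad, forces in N, time in s.
With the tool pointing down it reaches from about 0.275 to 0.975 m from the base axis. Payload 8.4 kg.
Tool frame: the origin (TCP) lies at the very end of the fingers, on their centre line; the grasp point (between the pads) lies pinch_z behind it (pinch_z is the distance from the TCP to the grasp point, in m); z points along the fingers, y is the direction in which the jaws open and shut (so a half turn about z gives the same grasp; the last joint's range is limited). The gripper opens to 92 mm and grips with 3 to 60 N. Pads are 20 mm wide; open, the fingers measure 128 mm over their backs; the gripper's body (75 mm by 189 mm) begins 69 mm behind the grasp point.
Start: joints at [1.169, 0.353, 1.633, -0, 1.155, -0.002], TCP at [0.243, 0.576, 0.191] pointing down, gripper open.
Joint ranges: [-2.63, 2.63], [-0.92, 2.1], [0.06, 2.66], [-1.3, 4.44], [0, 2.69], [-3.02, 3.02]. Speed limits (rad/s): [2.22, 2.22, 2.79, 3.14, 3.14, 3.14].

### API

Orientations are given as a unit quaternion [x, y, z, w].
In Python, from station import * gives the robot as it stands.
- The arm moves only by the tool play_rows, never from a script. Its arguments are lists of equal length, an entry for each row: "fingers": the opening, from 0 (shut) to 1 (fully open); "travel": the shift along the tool's x, y, z in m, a list of three; "twist": the turn, a rotation vector about the tool's x, y, z in degrees, a list of three. A call has exactly 5 rows; each row shifts and turns the pose as measured when the row begins, along the tool's axes as they then stand; what a row does not reach is not made up. A row lasts 1/12 s, in which the tool goes at most 41.7 mm and 7.16 degrees, less where a joint would pass 70% of its speed; a pose out of reach is approached as far as the arm can. A call is refused whole if a number of a shift passes 0.0417 or a number of a turn 7.16, either way. A call with a gripper value outside its range is refused whole. The fingers move at their own pace and stop on an object; "grip_force" is the grip in N (left out, the last holds). Time passes only in rows, so rows that do not move let the fingers close, or fill a call up. It gives the time, the measured TCP pose, the force and the opening at its end, in the units of the state.
- get_state(): the state, without advancing time (a new reading comes with each control period).
- capture(name): name is "scene" or "top" or "wrist"; returns a dict with "pixels" (400x640x3 uint8, red, green, blue), "range_z" (400x640 float32, m along the optical axis (not along the pixel's ray), 0 where there is no reading), "mtx" (3x3 intrinsics, pixels), "camera_from_world" (4x4, takes a point from world to camera coordinates); the wrist camera has in their place "T_tool_cam" (4x4, takes a point from camera to tool coordinates, whose origin is the TCP and whose axes are the flange's). Camera axes: x right, y up, looking along -z (the intrinsics and any distortion apply to the point x, -y, -z); pixel columns grow to the right and rows downward; lengths in m; the calibration is good to about 2 mm. A picture is of the moment at which its call begins: read the wrist's pose just before it.
- finish_job(): hands the job in, once; it reports no verdict.
Trained networks look in a picture, given as the dict that the camera call returned (one of the last four; its "shot" number tells which), for a name from the list of things; names that differ only in an ending like _2 or _b are one class to them, and where a whole thing is asked for, a point or a joint stands for the part that bears it (a point fixed in the world has none). Each returns a list of dicts, best first, with "score" (0 to 1); they miss things now and then, are a little off and sometimes report something else, mostly with a low value. They report only what shows in the picture. A call takes as long as a camera call. They do not tell look-alikes from the thing itself.
- find_in(picture, label): "box" ([left, top, width, height] in pixels, round what is visible of it).
- tip_of(picture, label): "location" ([column, row] in pixels: a listed point, or the origin of a listed thing).
The state is a dict: "clock": time; "joint_pos": joint angles; "qvel": joint speeds; "joint_torque": joint torques, N m; "position": TCP position; "orientation": TCP orientation; "wrist_force": force on the tool from outside, world axes, zero at the start; "ft_torque": the same for the moment, N m; "width": finger opening in m.
Only numpy, scipy, OpenCV 4.12 (cv2) and the standard library are available. Lean on these libraries where they do the work, as an engineer would, in place of code of your own. Each camera call takes 0.05 s, during which the arm holds its last target.

### The job

The metal ring collar has dropped under the fixed wire guard of the bench mixer. Take the hooked rod by its handle, reach its hook in beneath the guard, catch the collar in the hook and draw it out until the whole collar lies flat on the table just in front of the guard, then leave the rod lying flat on the table. Do not touch the collar with the gripper or arm, and leave the jar under the guard and the straight rod where they are.

Things in the scene. Friction and masses are not known exactly. Their poses are not given: they have to be found in the camera images.
- guard: White bench mixer behind a fixed steel wire guard. Origin on the table, middle of the guard's open front; +x leads in under the guard, +y left. Under it: 140 mm deep (then the mixer, 110 deep, 290 wide, 128 high), 270 mm clear between front posts at y -0.14 and 0.14 (side wires behind them). Roof of thin wires 47 mm apart, 82 to 88 mm above the table, from x = 0; front open below it.
- collar: The part to fetch: plain dark steel ring, outer diameter 44 mm, hole 22 mm, 16 mm high, about 80 g, lying flat on the table under the guard, its centre 45 to 70 mm in from the front. Origin at the centre of its underside, z up.
- hook_rod: Hooked rod lying flat at the right. Black handle block 80 mm long (x), 24 wide (y), 40 high; 8 mm steel rod, axis 8 mm above the table, from x 0.04 to 0.19, then a level hook to +y: axis to (0.19, 0.042), its end turned back to (0.176, 0.050). Origin at the centre of the handle's underside, x along the rod to the hook, z up. About 90 g.
- hook_seat (a point): Point in the hook's bend, (0.164, 0.026, 0.008) in the hooked rod's frame: where the collar's centre lies when it is caught, touching both the rod and the hook's cross bar.
- straight_rod: The same handle and rod, 194 mm from origin to end, but without a hook. It lies beside the hooked rod, either one nearer the robot. Not to be moved. Origin and axes as for the hooked rod.
- jar: Loose reagent jar with screw cap, 43 mm in diameter, 72 mm high, standing under the guard at its left end, about 100 mm left of the middle. Not to be moved. Origin at the centre of its underside.
Things that resemble listed ones, but are neither listed nor needed, are in the scene too. Several things have the shape of the collar; the one meant has the colours described above.

How it is judged:
By the outcome, as a careful person would: the job done as asked, in the order asked, and still so for the second after the job is handed in, with the robot touching nothing.
It also fails if it takes over 50 s, if anything falls off the work surface, if the arm or the gripper's body presses on something with over 40 N, if the wrist force passes 120 N, or if a joint passes its speed limit or range.

## Working session

There is one attempt and no reset: what is moved stays moved. The work goes in short steps, Python scripts to look and compute and a tool call to move; the robot and the scene stay as the last step left them, time stands still between calls to the robot, and variables do not carry over. Pictures are saved under pics/ and viewed, and the job is handed in when it is done.

Besides the shell and the picture viewer there is one more tool, called after ">>>" as name(argument=value, ...), one argument or row to a line, values as JSON. play_rows: Moves the arm, as the interface text tells. Its arguments: {"type":"object","properties":{"fingers":{"type":"array","items":{"type":"number"}},"travel":{"type":"array","items":{"type":"array","items":{"type":"number"}}},"twist":{"type":"array","items":{"type":"array","items":{"type":"number"}}},"grip_force":{"type":"number"}},"required":["fingers","travel","twist"]}

```bash
mkdir -p pics; ls; cat > h.py <<'E'
from station import *
import numpy as np, cv2
from scipy.spatial.transform import Rotation as R
def save(p,n):
    cv2.imwrite('pics/'+n+'.png',cv2.cvtColor(p['pixels'],cv2.COLOR_RGB2BGR))
def towtf(p,st=None):
    if 'camera_from_world' in p: return np.linalg.inv(np.array(p['camera_from_world']))
    T=np.eye(4);T[:3,:3]=R.from_quat(st['orientation']).as_matrix();T[:3,3]=st['position']
    return T@np.array(p['T_tool_cam'])
def ray(p,uv,st=None):
    W=towtf(p,st);K=np.array(p['mtx'])
    d=np.linalg.inv(K)@np.array([uv[0],uv[1],1.])
    d=np.array([d[0],-d[1],-d[2]])
    return W[:3,3],W[:3,:3]@d
def atz(p,uv,z,st=None):
    o,d=ray(p,uv,st); return o+d*(z-o[2])/d[2]
def pt(p,uv,st=None):
    o,d=ray(p,uv,st); r=p['range_z'][int(round(uv[1])),int(round(uv[0]))]
    return o+d*r
def proj(p,X,st=None):
    C=np.linalg.inv(towtf(p,st));c=C[:3,:3]@np.array(X)+C[:3,3]
    u=np.array(p['mtx'])@np.array([c[0],-c[1],-c[2]]);return u[:2]/u[2]
E
python3 - <<'E'
from h import *
st=get_state();print(st)
for n in('scene','top'):
    p=capture(n);save(p,n+'1');print(n,p.keys(),p['mtx'])
    for l in('guard','collar','hook_rod','straight_rod','jar'):
        print(l,[(d['box'],round(d['score'],2)) for d in find_in(p,l)][:4],[(d['location'],round(d['score'],2),pt(p,d['location']).round(3)) for d in tip_of(p,l)][:4])
    print([(d['location'],d['score']) for d in tip_of(p,'hook_seat')])
E
```

```text
pics
{'clock': 0.0, 'joint_pos': array([ 1.16857553e+00,  3.53644880e-01,  1.63414390e+00,  9.79444486e-06,
        1.15519838e+00, -2.43015737e-03]), 'qvel': array([ 0.00068986, -0.00135133, -0.00197222, -0.00022377, -0.00129949,
        0.00166596]), 'joint_torque': array([-5.55917177e-04, -5.93849444e+01, -3.34207714e+01,  6.97129173e-02,
        2.36562768e-02, -1.25479573e-04]), 'position': array([0.24306975, 0.57521352, 0.19026159]), 'orientation': array([ 1.98568627e-01,  9.80086738e-01, -6.82126270e-04, -1.44498304e-04]), 'wrist_force': array([-0.22282385,  0.19836543,  0.58242048]), 'ft_torque': array([-0.00125358,  0.01877651, -0.02962073]), 'width': 0.09177121519047345}
scene dict_keys(['pixels', 'range_z', 'mtx', 'camera_from_world', 'shot']) [[490.14154444   0.         315.21128929]
 [  0.         490.14154444 204.15924866]
 [  0.           0.           1.        ]]
guard [([228.8, 130.0, 109.6, 74.2], 0.7), ([240.3, 163.1, 15.0, 18.2], 0.36)] []
collar [([232.9, 199.3, 9.6, 9.1], 0.7), ([323.4, 195.0, 13.1, 8.8], 0.7), ([273.8, 178.3, 10.9, 12.0], 0.63), ([293.5, 213.1,
[... 991 characters left out ...]
r [([218.8, 144.7, 13.6, 13.5], 0.66), ([295.8, 140.2, 16.7, 17.5], 0.61), ([201.3, 210.1, 19.7, 21.3], 0.54), ([289.2, 199.5, 17.2, 17.3], 0.52)] [([230.7, 153.6], 0.7, array([0.68 , 0.152, 0.016])), ([298.9, 206.9], 0.53, array([ 0.544, -0.018, -0.   ])), ([299.8, 147.5], 0.51, array([ 0.696, -0.022,  0.009])), ([212.1, 217.9], 0.5, array([0.519, 0.198, 0.002]))]
hook_rod [([378.9, 189.6, 95.0, 22.4], 0.81)] [([394.9, 198.6], 0.83, array([ 0.555, -0.252,  0.039]))]
straight_rod [([378.1, 233.8, 91.2, 26.0], 0.56)] [([395.4, 243.0], 0.96, array([ 0.448, -0.248,  0.043]))]
jar [([163.5, 137.7, 25.8, 23.3], 0.85)] [([182.5, 151.8], 0.73, array([0.678, 0.266, 0.043]))]
[([459.3, 196.3], 0.78)]
```

```bash
python3 - <<'E'
import cv2
a=cv2.imread('pics/scene1.png')[110:310,200:470];b=cv2.imread('pics/top1.png')[40:280,130:490]
cv2.imwrite('pics/s1c.png',cv2.resize(a,None,fx=2.9,fy=2.9,interpolation=2));cv2.imwrite('pics/t1c.png',cv2.resize(b,None,fx=2.2,fy=2.2,interpolation=2))
E
```

```text
(no output)
```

View pics/s1c.png

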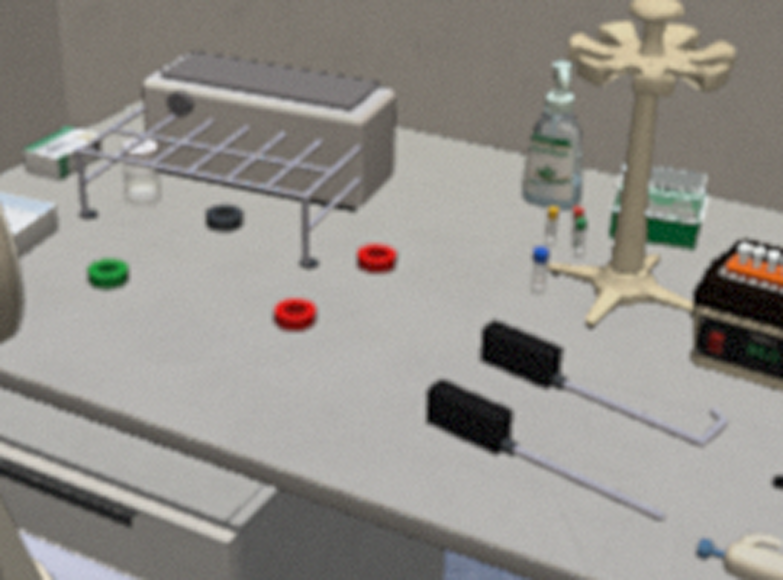

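View pics/t1c.png

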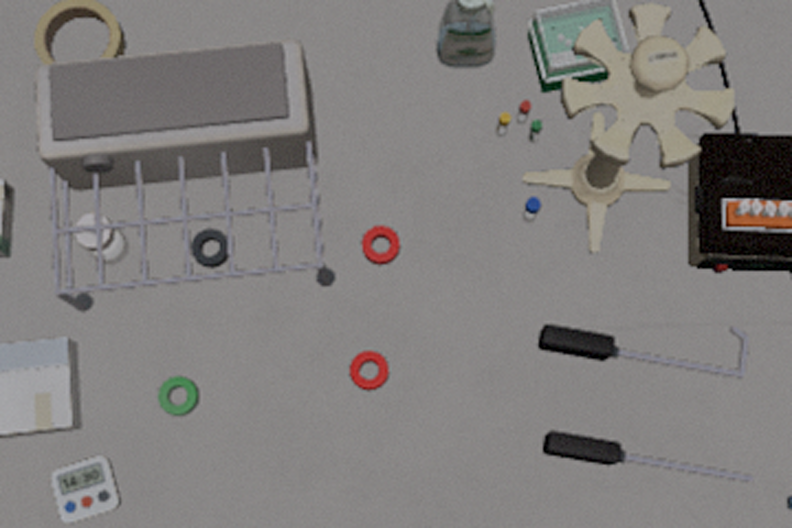

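The dark collar is under the guard at top-view pixel (225,152). The red and green rings are decoys. The hooked rod is the one further from the robot. Next I'll measure these accurately.

```bash
python3 - <<'E'
from h import *
import station; print([ (k,getattr(station,k)) for k in dir(station) if 'pinch' in k.lower()], [k for k in dir(station) if k[0]!='_'])
p=capture('top');r=p['range_z'];px=p['pixels'].astype(float)
K=np.array(p['mtx']);W=towtf(p)
v,u=np.mgrid[:400,:640];d=np.stack([u,v,np.ones_like(u)],-1)@np.linalg.inv(K).T
d=d*np.array([1,-1,-1]);X=(d*r[...,None])@W[:3,:3].T+W[:3,3]
dark=px.max(-1)<60
for n,(u0,v0,u1,v1) in dict(collar=(212,140,238,165),hook=(374,185,412,208),straight=(374,233,414,254)).items():
    m=np.zeros_like(dark);m[v0:v1,u0:u1]=1;m&=dark&(r>0)
    uv=np.stack([u[m],v[m]],1);rect=cv2.minAreaRect(uv.astype(np.float32))
    print(n,m.sum(),uv.mean(0),np.median(X[m],0).round(4),X[m].mean(0).round(4),rect, 'zq',np.percentile(X[m][:,2],[10,50,90]).round(3))
    if n!='collar':
        mm=m&(X[...,2]>.03);q=X[mm][:,:2].astype(np.float32);c,s,a=cv2.minAreaRect(q);print(c,s,a)
# pixels to table
for n,uv,z in [('collar',(225.5,152.3),.012),('postL',(168,177),.003),('postR',(278,166),.003),('red1',(298,208),.012),('red2',(303,151),.012),('green',(211,220),.012),('jarcap',(174,146),.072),('corner',(467.5,209.5),.008),('rodstart',(410,200),.008),('tipend',(464,190),.008)]:
    print(n,atz(p,uv,z).round(4))
cv2.imwrite('pics/g1.png',cv2.resize(cv2.cvtColor(p['pixels'],4)[120:190,150:300],None,fx=5,fy=5,interpolation=2))
cv2.imwrite('pics/g2.png',cv2.resize(cv2.cvtColor(p['pixels'],4)[180:260,370:480],None,fx=7,fy=7,interpolation=2))
E
```

```text
[('pinch_z', 0.0187)] ['Unreachable', 'capture', 'find_in', 'finish_job', 'get_state', 'pinch_z', 'tip_of']
collar 68 [225.29411765 153.32352941] [0.6827 0.1673 0.0145] [0.6815 0.1663 0.0139] ((225.0, 152.5), (15.0, 14.0), 90.0) zq [0.009 0.014 0.018]
hook 378 [391.85185185 195.44973545] [ 0.5632 -0.2455  0.0396] [ 0.5638 -0.2455  0.0355] ((392.27203369140625, 195.50401306152344), (34.88266372680664, 11.269783973693848), 10.30484676361084) zq [0.017 0.04  0.043]
(0.5660040378570557, -0.24619561433792114) (0.0785059705376625, 0.021315177902579308) 78.95194244384766
straight 357 [394.36134454 243.47058824] [ 0.4473 -0.246   0.0403] [ 0.4471 -0.2462  0.0373] ((394.74322509765625, 243.54052734375), (35.83898162841797, 10.357135772705078), 9.462322235107422) zq [0.025 0.04  0.043]
(0.448203980922699, -0.24773624539375305) (0.07896613329648972, 0.02158353291451931) 79.48258972167969
collar [0.6847 0.1662 0.012 ]
postL [0.6248 0.312  0.003 ]
postR [0.6495 0.0342 0.003 ]
red1 [ 0.5397 -0.0162  0.012 ]
red2 [ 0.6854 -0.0298  0.012 ]
green [0.5127 0.1982 0.012 ]
jarcap [0.6847 0.2776 0.072 ]
corner [ 0.5309 -0.4361  0.008 ]
rodstart [ 0.5567 -0.2949  0.008 ]
tipend [ 0.5802 -0.4309  0.008 ]
```

View pics/g1.png

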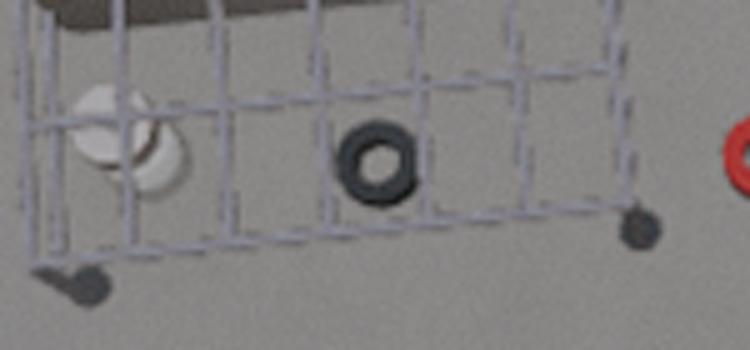

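View pics/g2.png

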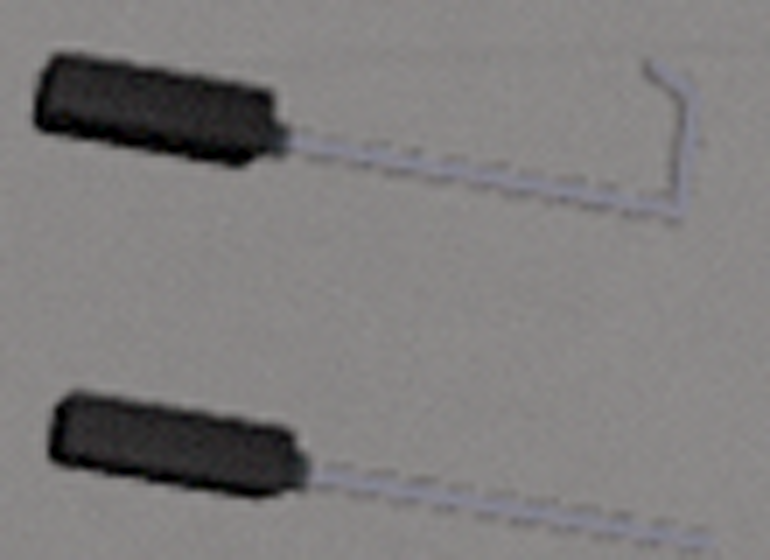

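```bash
cat >> h.py <<'E'
def plan(target,yawy,step=.04,ang=7.0,n=5):
    """rows to bring TCP to target with tool y heading yawy (deg), tool vertical"""
    st=get_state();P=np.array(st['position']);q=R.from_quat(st['orientation'])
    z=np.array([0,0,-1.]);y=np.array([np.cos(np.radians(yawy)),np.sin(np.radians(yawy)),0]);x=np.cross(y,z)
    T=R.from_matrix(np.stack([x,y,z],1));target=np.array(target,float)
    rv=(q.inv()*T).as_rotvec(degrees=True);dp=target-P
    N=max(1,int(np.ceil(max(np.linalg.norm(dp)/step,np.linalg.norm(rv)/ang))))
    tr=[];tw=[]
    for i in range(n):
        if i<N:
            qi=q*R.from_rotvec(rv*i/N,degrees=True)
            tr.append((qi.inv().apply(dp/N)).round(4).tolist());tw.append((rv/N).round(2).tolist())
        else: tr.append([0,0,0]);tw.append([0,0,0])
    hy=q.as_matrix()[:,1]
    print('t',round(float(st['clock']),2),'pos',P.round(4),'yawy',round(np.degrees(np.arctan2(hy[1],hy[0])),2),'tilt',round(np.degrees(np.arccos(-q.as_matrix()[2,2])),2),'w',round(float(st['width']),4),'F',np.round(st['wrist_force'],1),'N',N)
    print('j',np.round(st['joint_pos'],2))
    print(tr);print(tw)
E
python3 - <<'E'
from h import *
plan([.5645,-.246,.19],-10.3)
for n in('top','scene'):
    p=capture(n);r=p['range_z'];K=np.array(p['mtx']);W=towtf(p)
    v,u=np.mgrid[:400,:640];d=np.stack([u,v,np.ones_like(u)],-1)@np.linalg.inv(K).T
    X=((d*np.array([1,-1,-1]))*r[...,None])@W[:3,:3].T+W[:3,3]
    m=(r>0)&(X[...,2]>.06)&(X[...,0]>.5)&(X[...,0]<.9)&(X[...,1]>-.5)&(X[...,1]<0)
    Q=X[m]
    for lo in np.arange(.06,.5,.04):
        q=Q[(Q[:,2]>lo)&(Q[:,2]<lo+.04)]
        if len(q)>3: print(n,round(lo,2),len(q),q[:,:2].min(0).round(3),q[:,:2].max(0).round(3))
E
```

```text
t 1.25 pos [0.2433 0.5757 0.191 ] yawy 67.09 tilt 0.0 w 0.092 F [0.1 0.9 1. ] N 23
j [ 1.17  0.35  1.63  0.    1.16 -0.  ]
[[-0.0268, -0.0275, 0.0], [-0.0283, -0.0259, 0.0], [-0.0298, -0.0241, 0.0], [-0.0312, -0.0224, 0.0], [-0.0324, -0.0205, 0.0]]
[[-0.0, 0.0, 3.36], [-0.0, 0.0, 3.36], [-0.0, 0.0, 3.36], [-0.0, 0.0, 3.36], [-0.0, 0.0, 3.36]]
top 0.06 2759 [ 0.645 -0.5  ] [ 0.9   -0.223]
top 0.1 570 [ 0.651 -0.5  ] [ 0.753 -0.271]
top 0.14 27 [ 0.75  -0.292] [ 0.9   -0.143]
top 0.22 192 [ 0.683 -0.351] [ 0.834 -0.203]
top 0.26 2432 [ 0.682 -0.357] [ 0.838 -0.202]
top 0.3 543 [ 0.734 -0.307] [ 0.783 -0.256]
scene 0.06 1166 [ 0.642 -0.5  ] [ 0.9   -0.126]
scene 0.1 478 [ 0.668 -0.5  ] [ 0.764 -0.268]
scene 0.14 136 [ 0.744 -0.294] [ 0.9   -0.144]
scene 0.18 107 [ 0.742 -0.293] [ 0.765 -0.269]
scene 0.22 342 [ 0.678 -0.359] [ 0.829 -0.209]
scene 0.26 706 [ 0.678 -0.359] [ 0.834 -0.204]
scene 0.3 148 [ 0.733 -0.307] [ 0.775 -0.258]
```

>>> play_rows(
  fingers=[1,1,1,1,1],
  travel=[
    [-0.027,-0.0275,0],
    [-0.028,-0.026,0],
    [-0.03,-0.024,0],
    [-0.031,-0.022,0],
    [-0.032,-0.0205,0],
  ],
  twist=[
    [0,0,3.4],
    [0,0,3.4],
    [0,0,3.4],
    [0,0,3.4],
    [0,0,3.4],
  ],
)

```text
clock: 1.77
position: [0.3121, 0.3983, 0.1899]
orientation: [0.343, 0.939, 0.002, -0.0]
wrist_force: [0.3, 0.7, 0.5]
width: 0.0918
```

```bash
python3 -c "
from h import *
plan([.5645,-.246,.19],-10.3,n=10)"
```

```text
t 1.77 pos [0.3121 0.3983 0.1899] yawy 49.93 tilt 0.24 w 0.0918 F [0.3 0.7 0.5] N 18
j [0.9  0.17 1.89 0.   1.08 0.03]
[[-0.0338, -0.0184, -0.0001], [-0.0348, -0.0164, -0.0001], [-0.0357, -0.0143, -0.0001], [-0.0365, -0.0122, -0.0001], [-0.0371, -0.01, -0.0001], [-0.0376, -0.0079, -0.0001], [-0.038, -0.0057, -0.0001], [-0.0383, -0.0034, -0.0001], [-0.0384, -0.0012, -0.0001], [-0.0384, 0.0011, -0.0001]]
[[0.01, -0.01, 3.35], [0.01, -0.01, 3.35], [0.01, -0.01, 3.35], [0.01, -0.01, 3.35], [0.01, -0.01, 3.35], [0.01, -0.01, 3.35], [0.01, -0.01, 3.35], [0.01, -0.01, 3.35], [0.01, -0.01, 3.35], [0.01, -0.01, 3.35]]
```

>>> play_rows(
  fingers=[1,1,1,1,1],
  travel=[
    [-0.034,-0.018,0],
    [-0.035,-0.0165,0],
    [-0.036,-0.0145,0],
    [-0.0365,-0.012,0],
    [-0.037,-0.01,0],
  ],
  twist=[
    [0,0,3.4],
    [0,0,3.4],
    [0,0,3.4],
    [0,0,3.4],
    [0,0,3.4],
  ],
)

```text
clock: 2.18
position: [0.383, 0.2103, 0.19]
orientation: [0.483, 0.875, 0.003, 0.0]
wrist_force: [0.5, 0.4, 0.8]
width: 0.0919
```

>>> play_rows(
  fingers=[1,1,1,1,1],
  travel=[
    [-0.0376,-0.008,0],
    [-0.038,-0.0057,0],
    [-0.038,-0.0034,0],
    [-0.0384,-0.001,0],
    [-0.0384,0.001,0],
  ],
  twist=[
    [0,0,3.4],
    [0,0,3.4],
    [0,0,3.4],
    [0,0,3.4],
    [0,0,3.4],
  ],
)

```text
clock: 2.6
position: [0.4504, 0.0206, 0.1911]
orientation: [0.613, 0.79, 0.005, 0.001]
wrist_force: [0.5, 0.6, 0.7]
width: 0.0922
```

```bash
python3 -c "
from h import *
plan([.5645,-.246,.17],-10.3,n=10)"
```

```text
t 2.6 pos [0.4504 0.0206 0.1911] yawy 14.36 tilt 0.61 w 0.0922 F [0.5 0.6 0.7] N 8
j [ 0.04  0.07  1.99  0.01  1.07 -0.22]
[[-0.0358, 0.0055, 0.0025], [-0.0355, 0.0074, 0.0025], [-0.035, 0.0093, 0.0026], [-0.0345, 0.0112, 0.0026], [-0.0338, 0.0131, 0.0026], [-0.0331, 0.0149, 0.0026], [-0.0322, 0.0166, 0.0026], [-0.0313, 0.0183, 0.0026], [0, 0, 0], [0, 0, 0]]
[[0.06, -0.05, 3.08], [0.06, -0.05, 3.08], [0.06, -0.05, 3.08], [0.06, -0.05, 3.08], [0.06, -0.05, 3.08], [0.06, -0.05, 3.08], [0.06, -0.05, 3.08], [0.06, -0.05, 3.08], [0, 0, 0], [0, 0, 0]]
```

>>> play_rows(
  fingers=[1,1,1,1,1],
  travel=[
    [-0.036,0.0055,0.0025],
    [-0.0355,0.0075,0.0025],
    [-0.035,0.0095,0.0025],
    [-0.0345,0.011,0.0025],
    [-0.034,0.013,0.0025],
  ],
  twist=[
    [0.06,-0.05,3.1],
    [0.06,-0.05,3.1],
    [0.06,-0.05,3.1],
    [0.06,-0.05,3.1],
    [0.06,-0.05,3.1],
  ],
)

```text
clock: 3.02
position: [0.5228, -0.1578, 0.1799]
orientation: [0.72, 0.694, 0.003, 0.002]
wrist_force: [1.4, 0.9, 0.6]
width: 0.092
```

>>> play_rows(
  fingers=[1,1,1,1,1],
  travel=[
    [-0.033,0.015,0.0025],
    [-0.032,0.0165,0.0025],
    [-0.031,0.018,0.0025],
    [0,0,0],
    [0,0,0],
  ],
  twist=[
    [0.06,-0.05,3.1],
    [0.06,-0.05,3.1],
    [0.06,-0.05,3.1],
    [0,0,0],
    [0,0,0],
  ],
)

```text
clock: 3.43
position: [0.5663, -0.2711, 0.1714]
orientation: [0.779, 0.627, 0.001, 0.003]
wrist_force: [0.3, -0.6, -0.6]
width: 0.092
```

```bash
python3 - <<'E'
from h import *
plan([.5645,-.246,.10],-10.3,n=5)
st=get_state();p=capture('wrist');save(p,'w1')
for l in('hook_rod','hook_seat'):
    print(l,[(d['location'],round(d['score'],2),atz(p,d['location'],0.008 if 'seat' in l else 0,st).round(4)) for d in tip_of(p,l)][:3])
E
```

```text
t 3.43 pos [ 0.5663 -0.2711  0.1714] yawy -12.39 tilt 0.39 w 0.092 F [ 0.3 -0.6 -0.6] N 2
j [-0.45  0.37  1.65  0.    1.11 -0.23]
[[0.0121, -0.0038, 0.0356], [0.0122, -0.0035, 0.0357], [0, 0, 0], [0, 0, 0], [0, 0, 0]]
[[0.19, 0.05, -1.05], [0.19, 0.05, -1.05], [0, 0, 0], [0, 0, 0], [0, 0, 0]]
hook_rod [([312.4, 152.5], 0.69, array([ 0.5659, -0.2459,  0.    ]))]
hook_seat [([335.8, 277.9], 0.67, array([ 0.5602, -0.4091,  0.008 ]))]
```

View pics/w1.png

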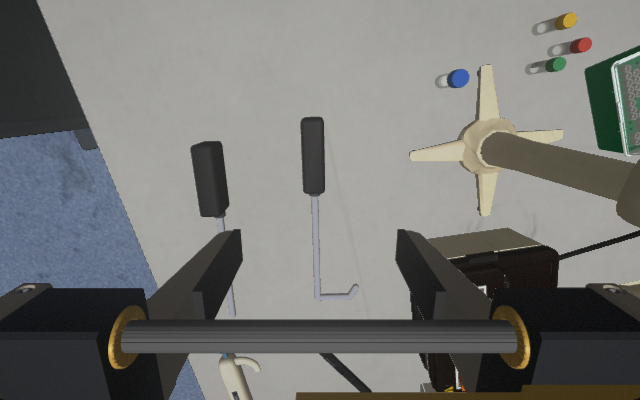

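>>> play_rows(
  fingers=[1,1,1,1,1],
  travel=[
    [0.012,-0.0035,0.03],
    [0.012,-0.0035,0.03],
    [0,0,0.01],
    [0,0,0],
    [0,0,0],
  ],
  twist=[
    [0.2,0.05,-1.05],
    [0.2,0.05,-1.05],
    [0,0,0],
    [0,0,0],
    [0,0,0],
  ],
)

```text
clock: 4.0
position: [0.5648, -0.2393, 0.1037]
orientation: [0.764, 0.645, 0.001, 0.002]
wrist_force: [-0.5, -0.4, 0.0]
width: 0.0921
```

```bash
python3 - <<'E'
from h import *
plan([.565,-.246,.012],-10.3,step=.03,n=10)
st=get_state();p=capture('wrist');save(p,'w2')
for l in('hook_rod','hook_seat'):
    print(l,[(d['location'],round(d['score'],2),atz(p,d['location'],0.008 if 'seat' in l else 0,st).round(4)) for d in tip_of(p,l)][:3])
E
```

```text
t 4.0 pos [ 0.5648 -0.2393  0.1037] yawy -9.68 tilt 0.23 w 0.0921 F [-0.5 -0.4  0. ] N 4
j [-0.4   0.43  1.74  0.    0.97 -0.23]
[[-0.0016, 0.0002, 0.0229], [-0.0016, 0.0003, 0.0229], [-0.0016, 0.0003, 0.0229], [-0.0016, 0.0003, 0.0229], [0, 0, 0], [0, 0, 0], [0, 0, 0], [0, 0, 0], [0, 0, 0], [0, 0, 0]]
[[0.06, 0.01, 0.16], [0.06, 0.01, 0.16], [0.06, 0.01, 0.16], [0.06, 0.01, 0.16], [0, 0, 0], [0, 0, 0], [0, 0, 0], [0, 0, 0], [0, 0, 0], [0, 0, 0]]
hook_rod [([320.0, 192.1], 0.91, array([ 0.5661, -0.2434,  0.    ])), ([203.1, 214.8], 0.49, array([ 0.4465, -0.247 ,  0.    ]))]
hook_seat []
```

View pics/w2.png

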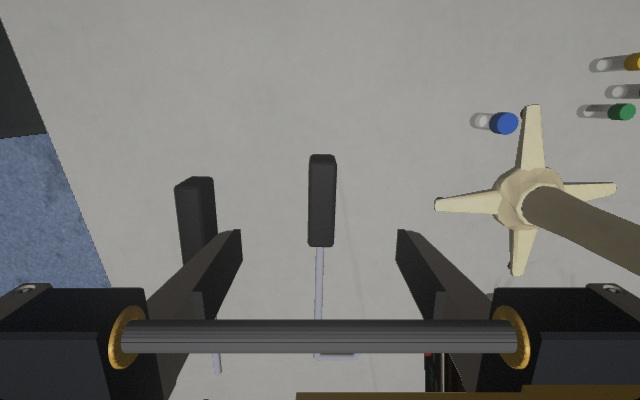

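>>> play_rows(
  fingers=[1,1,1,1,1],
  travel=[
    [-0.0015,0.0005,0.023],
    [-0.0015,0.0005,0.023],
    [-0.001,0.0003,0.023],
    [-0.001,0.0003,0.023],
    [0,0,0],
  ],
  twist=[
    [0.06,0,0.16],
    [0.06,0,0.16],
    [0.06,0,0.16],
    [0.06,0,0.16],
    [0,0,0],
  ],
)

```text
clock: 4.57
position: [0.5744, -0.2511, 0.0191]
orientation: [0.769, 0.639, 0.004, 0.009]
wrist_force: [-1.9, 0.1, -0.3]
width: 0.0918
```

```bash
python3 - <<'E'
from h import *
plan([.565,-.2455,.012],-10.3,step=.03,n=3)
E
```

```text
t 4.57 pos [ 0.5744 -0.2511  0.0191] yawy -10.52 tilt 1.11 w 0.0918 F [-1.9  0.1 -0.3] N 1
j [-0.41  0.55  1.77 -0.    0.81 -0.23]
[[0.0038, -0.0104, 0.0069], [0, 0, 0], [0, 0, 0]]
[[1.06, 0.32, -0.22], [0, 0, 0], [0, 0, 0]]
```

>>> play_rows(
  fingers=[1,1,1,1,1],
  travel=[
    [0.004,-0.0105,0.006],
    [0,0,0],
    [0,0,0],
    [0,0,0],
    [0,0,0],
  ],
  twist=[
    [1.06,0.3,-0.2],
    [0,0,0],
    [0,0,0],
    [0,0,0],
    [0,0,0],
  ],
)

```text
clock: 4.98
position: [0.567, -0.2468, 0.0183]
orientation: [0.768, 0.64, 0.001, 0.002]
wrist_force: [-0.1, -0.1, 0.3]
width: 0.0921
```

```bash
python3 - <<'E'
from h import *
plan([.565,-.2455,.012],-10.3,step=.03,n=3)
E
```

```text
t 4.98 pos [ 0.567  -0.2468  0.0183] yawy -10.35 tilt 0.25 w 0.0921 F [-0.1 -0.1  0.3] N 1
j [-0.41  0.54  1.77 -0.    0.82 -0.23]
[[0.0009, -0.0022, 0.0063], [0, 0, 0], [0, 0, 0]]
[[0.24, 0.07, -0.05], [0, 0, 0], [0, 0, 0]]
```

>>> play_rows(
  fingers=[1,1,0,0,0],
  travel=[
    [0.001,-0.002,0.007],
    [0,0,0],
    [0,0,0],
    [0,0,0],
    [0,0,0],
  ],
  twist=[
    [0.24,0.07,0],
    [0,0,0],
    [0,0,0],
    [0,0,0],
    [0,0,0],
  ],
  grip_force=40,
)

```text
clock: 5.4
position: [0.5667, -0.2459, 0.013]
orientation: [0.768, 0.641, 0.001, 0.002]
wrist_force: [0.6, 0.0, 0.2]
width: 0.0741
```

>>> play_rows(
  fingers=[0,0,0,0,0],
  travel=[
    [0,0,0],
    [0,0,0],
    [0,0,0],
    [0,0,0],
    [0,0,0],
  ],
  twist=[
    [0,0,0],
    [0,0,0],
    [0,0,0],
    [0,0,0],
    [0,0,0],
  ],
)

```text
clock: 5.82
position: [0.5666, -0.2458, 0.0129]
orientation: [0.768, 0.641, 0.001, 0.001]
wrist_force: [-0.4, 0.4, -0.0]
width: 0.0408
```

```bash
python3 - <<'E'
from h import *
plan([.565,-.2455,.11],-10.3,step=.03,n=5)
E
```

```text
t 5.82 pos [ 0.5666 -0.2458  0.0129] yawy -10.34 tilt 0.19 w 0.0408 F [-0.4  0.4 -0. ] N 4
j [-0.41  0.55  1.78  0.    0.81 -0.23]
[[-0.0, -0.0003, -0.0243], [-0.0, -0.0004, -0.0243], [-0.0, -0.0004, -0.0243], [0.0, -0.0004, -0.0243], [0, 0, 0]]
[[0.05, 0.01, -0.01], [0.05, 0.01, -0.01], [0.05, 0.01, -0.01], [0.05, 0.01, -0.01], [0, 0, 0]]
```

>>> play_rows(
  fingers=[0,0,0,0,0],
  travel=[
    [0,0,0],
    [0,0,0],
    [0,0,0],
    [0,0,0],
    [0,0,0],
  ],
  twist=[
    [0,0,0],
    [0,0,0],
    [0,0,0],
    [0,0,0],
    [0,0,0],
  ],
)

```text
clock: 6.23
position: [0.5667, -0.2458, 0.0129]
orientation: [0.768, 0.641, 0.001, 0.001]
wrist_force: [0.2, -0.4, -0.0]
width: 0.023
```

>>> play_rows(
  fingers=[0,0,0,0,0],
  travel=[
    [0,0,-0.01],
    [0,0,-0.025],
    [0,0,-0.025],
    [0,0,-0.01],
    [0,0,0],
  ],
  twist=[
    [0,0,0],
    [0,0,0],
    [0,0,0],
    [0,0,0],
    [0,0,0],
  ],
)

```text
clock: 6.65
position: [0.5649, -0.2451, 0.0857]
orientation: [0.768, 0.64, -0.0, -0.0]
wrist_force: [-0.4, -0.5, -0.2]
width: 0.0228
```

```bash
python3 - <<'E'
from h import *
st=get_state();p=capture('wrist');save(p,'w3')
plan([.42,.03,.10],80,step=.04,n=10)
p=capture('scene');save(p,'s3')
E
```

```text
t 6.7 pos [ 0.5648 -0.245   0.0849] yawy -10.34 tilt 0.06 w 0.0224 F [-0.7  0.3 -0.9] N 13
j [-0.41  0.45  1.74  0.    0.95 -0.23]
[[0.0188, -0.0148, -0.0011], [0.0205, -0.0124, -0.0011], [0.0218, -0.0098, -0.0011], [0.0228, -0.0071, -0.0011], [0.0235, -0.0043, -0.0011], [0.0239, -0.0014, -0.0012], [0.0239, 0.0015, -0.0012], [0.0235, 0.0044, -0.0012], [0.0228, 0.0072, -0.0012], [0.0218, 0.0099, -0.0012]]
[[-0.0, -0.0, -6.95], [-0.0, -0.0, -6.95], [-0.0, -0.0, -6.95], [-0.0, -0.0, -6.95], [-0.0, -0.0, -6.95], [-0.0, -0.0, -6.95], [-0.0, -0.0, -6.95], [-0.0, -0.0, -6.95], [-0.0, -0.0, -6.95], [-0.0, -0.0, -6.95]]
```

View pics/w3.png

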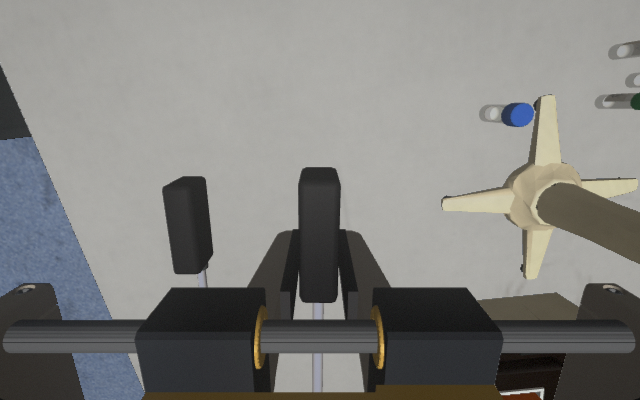

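View pics/s3.png

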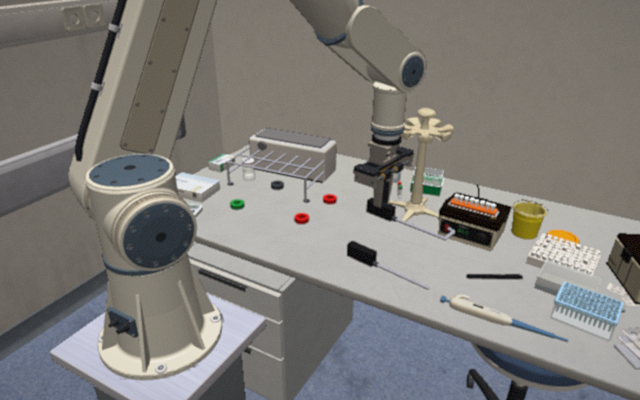

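>>> play_rows(
  fingers=[0,0,0,0,0],
  travel=[
    [0.031,-0.024,-0.002],
    [0.031,-0.024,-0.002],
    [0.031,-0.024,-0.002],
    [0.031,-0.024,-0.002],
    [0.031,-0.024,-0.002],
  ],
  twist=[
    [0,0,0],
    [0,0,0],
    [0,0,0],
    [0,0,-3],
    [0,0,-6],
  ],
)

```text
clock: 7.17
position: [0.4697, -0.0716, 0.0878]
orientation: [0.718, 0.696, -0.002, -0.002]
wrist_force: [0.9, 0.5, -0.7]
width: 0.0228
```

```bash
cat > g.py <<'E'
from h import *
L=np.array([.6248,.312]);Rr=np.array([.6495,.0342])
G=(L+Rr)/2;gy=(L-Rr)/np.linalg.norm(L-Rr);gx=np.array([gy[1],-gy[0]])
hd=np.degrees(np.arctan2(gx[1],gx[0]))
C=np.array([.684,.166])
off=-.0012 # handle origin minus tcp along rod
def handle(cx,cy,c=C): # handle origin so that collar sits at rod-frame (cx,cy)
    return c-cx*gx-cy*gy
def tog(w): w=np.array(w)[:2]-G; return np.array([w@gx,w@gy])
E
python3 - <<'E'
from g import *
print(G,hd,tog(C))
h=handle(.30,.085);print(h)
plan([*h,.10],90+hd,n=15)
E
```

```text
[0.63715 0.1731 ] 5.080972066894881 [ 0.0460371 -0.0112213]
[0.39270674 0.05476495]
t 7.17 pos [ 0.4697 -0.0716  0.0878] yawy -1.72 tilt 0.27 w 0.0228 F [ 0.9  0.5 -0.7] N 14
j [-0.15  0.26  2.04 -0.    0.85 -0.12]
[[0.0089, -0.0058, -0.0008], [0.0095, -0.0047, -0.0008], [0.01, -0.0035, -0.0008], [0.0103, -0.0023, -0.0009], [0.0105, -0.001, -0.0009], [0.0106, 0.0003, -0.0009], [0.0105, 0.0015, -0.0009], [0.0102, 0.0028, -0.0009], [0.0098, 0.004, -0.0009], [0.0092, 0.0051, -0.0009], [0.0085, 0.0062, -0.0009], [0.0077, 0.0072, -0.0009], [0.0068, 0.0081, -0.0009], [0.0058, 0.0088, -0.0009], [0, 0, 0]]
[[-0.01, -0.02, -6.91], [-0.01, -0.02, -6.91], [-0.01, -0.02, -6.91], [-0.01, -0.02, -6.91], [-0.01, -0.02, -6.91], [-0.01, -0.02, -6.91], [-0.01, -0.02, -6.91], [-0.01, -0.02, -6.91], [-0.01, -0.02, -6.91], [-0.01, -0.02, -6.91], [-0.01, -0.02, -6.91], [-0.01, -0.02, -6.91], [-0.01, -0.02, -6.91], [-0.01, -0.02, -6.91], [0, 0, 0]]
```

>>> play_rows(
  fingers=[0,0,0,0,0],
  travel=[
    [0.009,-0.006,-0.001],
    [0.0095,-0.0047,-0.001],
    [0.01,-0.0035,-0.001],
    [0.0103,-0.0023,-0.001],
    [0.0105,-0.001,-0.001],
  ],
  twist=[
    [0,0,-6.9],
    [0,0,-6.9],
    [0,0,-6.9],
    [0,0,-6.9],
    [0,0,-6.9],
  ],
)

```text
clock: 7.58
position: [0.4299, -0.0189, 0.0872]
orientation: [0.468, 0.884, -0.003, -0.009]
wrist_force: [-0.4, 0.9, -0.2]
width: 0.0228
```

>>> play_rows(
  fingers=[0,0,0,0,0],
  travel=[
    [0.0106,0.0003,-0.001],
    [0.0105,0.0015,-0.001],
    [0.01,0.003,-0.001],
    [0.01,0.004,-0.001],
    [0.009,0.005,-0.001],
  ],
  twist=[
    [0,0,-6.9],
    [0,0,-6.9],
    [0,0,-6.9],
    [0,0,-6.9],
    [0,0,-6.9],
  ],
)

```text
clock: 8.0
position: [0.3946, 0.0275, 0.0876]
orientation: [0.174, 0.985, -0.001, -0.014]
wrist_force: [0.2, -0.2, -0.9]
width: 0.023
```

```bash
python3 - <<'E'
from g import *
plan([*handle(.30,.085),.10],90+hd,n=10)
E
```

```text
t 8.0 pos [0.3946 0.0275 0.0876] yawy 69.98 tilt 1.62 w 0.023 F [ 0.2 -0.2 -0.9] N 4
j [ 0.06  0.16  2.18  0.01  0.83 -1.16]
[[0.0029, 0.0062, -0.0031], [0.0021, 0.0065, -0.0031], [0.0014, 0.0067, -0.0031], [0.0006, 0.0068, -0.0031], [0, 0, 0], [0, 0, 0], [0, 0, 0], [0, 0, 0], [0, 0, 0], [0, 0, 0]]
[[-0.02, -0.41, -6.28], [-0.02, -0.41, -6.28], [-0.02, -0.41, -6.28], [-0.02, -0.41, -6.28], [0, 0, 0], [0, 0, 0], [0, 0, 0], [0, 0, 0], [0, 0, 0], [0, 0, 0]]
```

>>> play_rows(
  fingers=[0,0,0,0,0],
  travel=[
    [0.003,0.006,-0.001],
    [0.002,0.0065,-0.001],
    [0.0014,0.0067,-0.001],
    [0.0006,0.0068,-0.001],
    [0,0,0],
  ],
  twist=[
    [0,-0.4,-6.3],
    [0,-0.4,-6.3],
    [0,-0.4,-6.3],
    [0,-0.4,-6.3],
    [0,0,0],
  ],
)

```text
clock: 8.42
position: [0.3858, 0.0563, 0.0866]
orientation: [-0.06, 0.998, -0.001, -0.005]
wrist_force: [-0.1, -0.3, -0.6]
width: 0.0232
```

```bash
python3 - <<'E'
from g import *
plan([*handle(.30,.085),.05],90+hd,n=5)
st=get_state();p=capture('wrist');save(p,'w4')
p2=capture('top');save(p2,'t4')
for l in('hook_rod','hook_seat','collar'):
  for q,s in((p,st),(p2,None)):
    print(l,[(d['location'],round(d['score'],2),atz(q,d['location'],{'hook_rod':.07,'hook_seat':.083,'collar':.0}[l],s).round(4)) for d in tip_of(q,l)][:4])
a=cv2.imread('pics/t4.png')[100:280,130:330]
cv2.imwrite('pics/t4c.png',cv2.resize(a,None,fx=3.3,fy=3.3,interpolation=2))
E
```

```text
t 8.42 pos [0.3858 0.0563 0.0866] yawy 96.9 tilt 0.58 w 0.0232 F [-0.1 -0.3 -0.6] N 1
j [ 0.14  0.14  2.2  -0.    0.81 -1.55]
[[-0.007, -0.0023, 0.0365], [0, 0, 0], [0, 0, 0], [0, 0, 0], [0, 0, 0]]
[[-0.06, -0.58, 1.81], [0, 0, 0], [0, 0, 0], [0, 0, 0], [0, 0, 0]]
hook_rod [([317.6, 219.5], 0.67, array([0.3853, 0.0557, 0.07  ]))]
hook_rod []
hook_seat []
hook_seat [([248.0, 200.9], 0.61, array([0.5468, 0.0967, 0.083 ]))]
collar []
collar [([305.6, 149.2], 0.71, array([ 0.6936, -0.0361,  0.    ])), ([226.4, 154.5], 0.65, array([0.6823, 0.1663, 0.    ])), ([300.1, 208.3], 0.54, array([ 0.5407, -0.021 ,  0.    ])), ([212.3, 216.5], 0.51, array([0.523 , 0.1981, 0.    ]))]
```

View pics/w4.png

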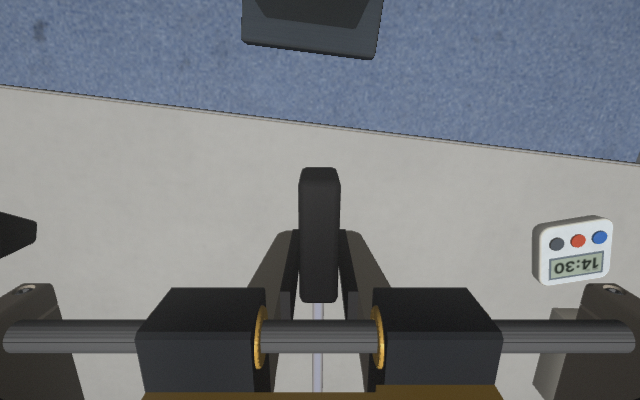

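View pics/t4c.png

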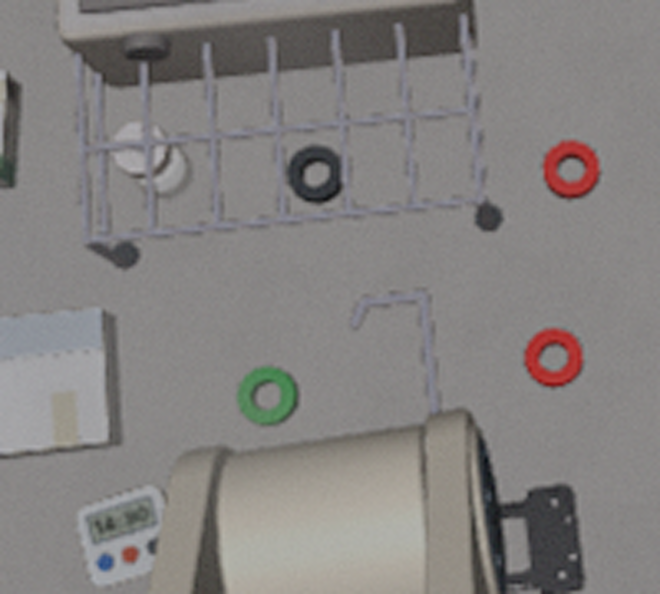

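>>> play_rows(
  fingers=[0,0,0,0,0],
  travel=[
    [-0.007,-0.002,0.02],
    [0,0,0.02],
    [0,0,0.02],
    [0,0,0],
    [0,0,0],
  ],
  twist=[
    [0,-0.6,1.8],
    [0,0,0],
    [0,0,0],
    [0,0,0],
    [0,0,0],
  ],
)

```text
clock: 9.23
position: [0.3972, 0.0535, 0.0268]
orientation: [-0.037, 0.999, -0.0, 0.003]
wrist_force: [0.5, 0.7, -1.1]
width: 0.0228
```

```bash
python3 - <<'E'
from g import *
plan([*handle(.30,.085),.016],90+hd,n=5)
E
```

```text
t 9.23 pos [0.3972 0.0535 0.0268] yawy 94.24 tilt 0.39 w 0.0228 F [ 0.5  0.7 -1.1] N 1
j [ 0.13  0.27  2.23 -0.    0.63 -1.51]
[[0.0044, 0.0016, 0.0108], [0, 0, 0], [0, 0, 0], [0, 0, 0], [0, 0, 0]]
[[-0.05, 0.39, -0.84], [0, 0, 0], [0, 0, 0], [0, 0, 0], [0, 0, 0]]
```

>>> play_rows(
  fingers=[0,0,0,0,0],
  travel=[
    [0,0.0015,0.01],
    [0,0,0],
    [0,0,0],
    [0,0,0],
    [0,0,0],
  ],
  twist=[
    [0,0.4,-0.8],
    [0,0,0],
    [0,0,0],
    [0,0,0],
    [0,0,0],
  ],
)

```text
clock: 9.65
position: [0.399, 0.0549, 0.0204]
orientation: [-0.043, 0.999, -0.0, 0.001]
wrist_force: [0.2, 0.3, -0.7]
width: 0.023
```

```bash
python3 - <<'E'
from g import *
plan([*handle(.143,.085),.0155],90+hd,step=.02,n=10)
p=capture('top');save(p,'t5')
a=cv2.imread('pics/t5.png')[100:280,130:330]
cv2.imwrite('pics/t5c.png',cv2.resize(a,None,fx=3.3,fy=3.3,interpolation=2))
E
```

```text
t 9.65 pos [0.399  0.0549 0.0204] yawy 94.91 tilt 0.16 w 0.023 F [ 0.2  0.3 -0.7] N 8
j [ 0.13  0.29  2.23 -0.    0.62 -1.52]
[[-0.0188, 0.0001, 0.0007], [-0.0188, 0.0001, 0.0007], [-0.0188, 0.0001, 0.0006], [-0.0188, 0.0001, 0.0006], [-0.0188, 0.0001, 0.0006], [-0.0188, 0.0001, 0.0006], [-0.0188, 0.0001, 0.0006], [-0.0188, 0.0001, 0.0006], [0, 0, 0], [0, 0, 0]]
[[-0.01, 0.02, -0.02], [-0.01, 0.02, -0.02], [-0.01, 0.02, -0.02], [-0.01, 0.02, -0.02], [-0.01, 0.02, -0.02], [-0.01, 0.02, -0.02], [-0.01, 0.02, -0.02], [-0.01, 0.02, -0.02], [0, 0, 0], [0, 0, 0]]
```

View pics/t5c.png

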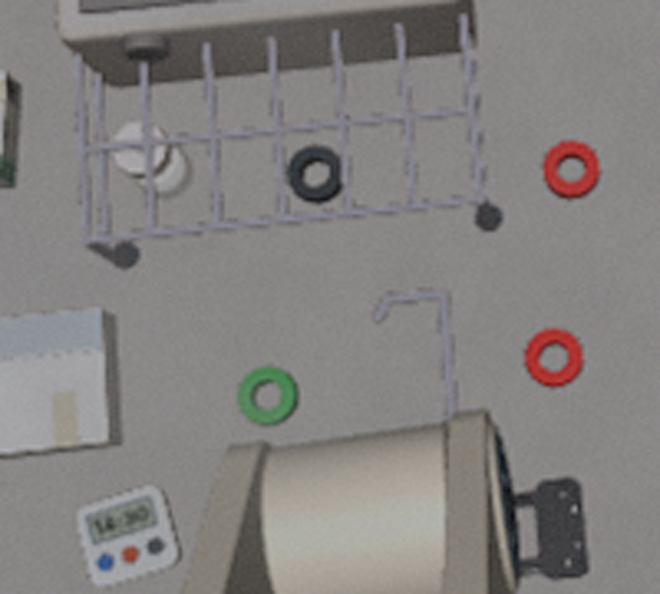

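>>> play_rows(
  fingers=[0,0,0,0,0],
  travel=[
    [-0.01,0,0.004],
    [-0.018,0,0.002],
    [-0.018,0,0.001],
    [-0.01,0,0.0005],
    [0,0,0],
  ],
  twist=[
    [0,0,0],
    [0,0,0],
    [0,0,0],
    [0,0,0],
    [0,0,0],
  ],
)

```text
clock: 10.12
position: [0.46, 0.0601, 0.0141]
orientation: [-0.043, 0.999, -0.0, 0.004]
wrist_force: [-0.5, -0.4, -1.2]
width: 0.0229
```

```bash
python3 - <<'E'
from g import *
plan([*handle(.143,.085),.0155],90+hd,step=.02,n=10)
p=capture('top');save(p,'t6')
st=get_state()
h=np.array(st['position'][:2])
for n,x,y in(('corner',.19,0),('bend',.19,.042),('tip',.176,.05)):
    X=[*(h+x*gx+y*gy),.010];u=proj(p,X);print(n,np.round(X,3),u); cv2.circle(a:=cv2.imread('pics/t6.png') if n=='corner' else a,tuple(int(round(k)) for k in u),0,(0,0,255),-1)
cv2.imwrite('pics/t6c.png',cv2.resize(a[120:220,200:320],None,fx=6,fy=6,interpolation=0))
E
```

```text
t 10.12 pos [0.46   0.0601 0.0141] yawy 94.89 tilt 0.4 w 0.0229 F [-0.5 -0.4 -1.2] N 5
j [ 0.13  0.37  2.11 -0.    0.65 -1.53]
[[-0.0179, 0.0002, -0.0002], [-0.0179, 0.0002, -0.0002], [-0.0179, 0.0002, -0.0002], [-0.0179, 0.0001, -0.0002], [-0.0179, 0.0001, -0.0003], [0, 0, 0], [0, 0, 0], [0, 0, 0], [0, 0, 0], [0, 0, 0]]
[[-0.01, 0.08, -0.04], [-0.01, 0.08, -0.04], [-0.01, 0.08, -0.04], [-0.01, 0.08, -0.04], [-0.01, 0.08, -0.04], [0, 0, 0], [0, 0, 0], [0, 0, 0], [0, 0, 0], [0, 0, 0]]
corner [0.648 0.077 0.01 ] [260.83981734 166.10230075]
bend [0.644 0.119 0.01 ] [244.21357857 167.75983617]
tip [0.63  0.125 0.01 ] [241.45052583 173.46862089]
```

View pics/t6c.png

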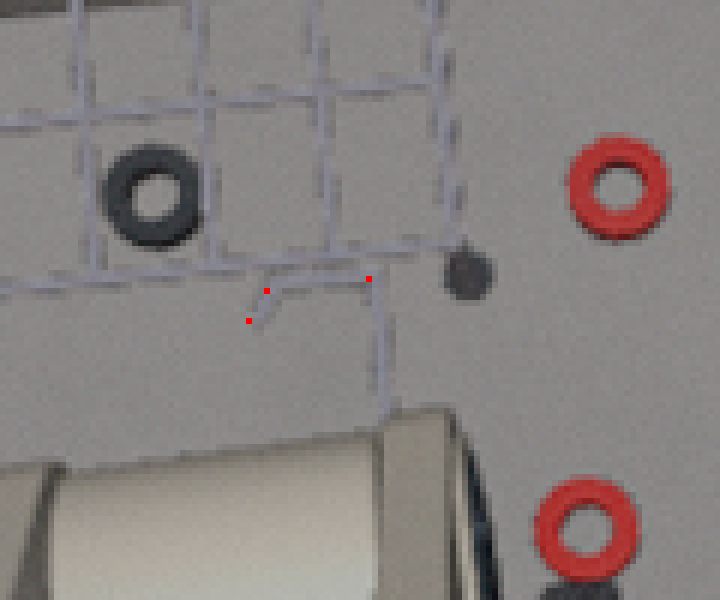

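>>> play_rows(
  fingers=[0,0,0,0,0],
  travel=[
    [-0.017,0,0],
    [-0.018,0,0],
    [-0.018,0,0],
    [-0.015,0,0],
    [0,0,0],
  ],
  twist=[
    [0,0.1,0],
    [0,0.1,0],
    [0,0.1,0],
    [0,0.1,0],
    [0,0,0],
  ],
)

```text
clock: 10.58
position: [0.5206, 0.0651, 0.0131]
orientation: [-0.043, 0.999, -0.001, -0.006]
wrist_force: [0.7, -0.2, 0.7]
width: 0.0227
```

```bash
cat > look.py <<'E'
from g import *
import sys
def look(tag):
    p=capture('top');save(p,tag);st=get_state();h=np.array(st['position'][:2])
    a=cv2.imread('pics/'+tag+'.png')
    q=R.from_quat(st['orientation']).as_matrix();ex=-q[:2,0];ey=np.array([-ex[1],ex[0]])
    for x,y in((.19,0),(.19,.042),(.176,.05)):
        u=proj(p,[*(h+x*ex+y*ey),.010]);cv2.circle(a,tuple(int(round(k)) for k in u),0,(0,0,255),-1)
    cv2.imwrite('pics/'+tag+'c.png',cv2.resize(a[110:230,180:310],None,fx=5,fy=5,interpolation=0))
    d=[(np.round(k['location'],1),round(k['score'],2),atz(p,k['location'],0).round(4)) for k in tip_of(p,'collar')];print(d)
E
python3 - <<'E'
from look import *
plan([*handle(.143,.085),.0150],90+hd,step=.02,n=5)
look('t7')
E
```

```text
t 10.58 pos [0.5206 0.0651 0.0131] yawy 94.88 tilt 0.73 w 0.0227 F [ 0.7 -0.2  0.7] N 2
j [ 0.12  0.45  1.97 -0.    0.73 -1.53]
[[-0.0143, 0.0006, -0.0011], [-0.0143, 0.0006, -0.001], [0, 0, 0], [0, 0, 0], [0, 0, 0]]
[[-0.03, -0.36, -0.1], [-0.03, -0.36, -0.1], [0, 0, 0], [0, 0, 0], [0, 0, 0]]
[(array([302.9, 150.8]), 0.7, array([ 0.6894, -0.0292,  0.    ])), (array([226.5, 151.1]), 0.45, array([0.6913, 0.1663, 0.    ])), (array([298.7, 209.9]), 0.38, array([ 0.5367, -0.0174,  0.    ]))]
```

View pics/t7c.png

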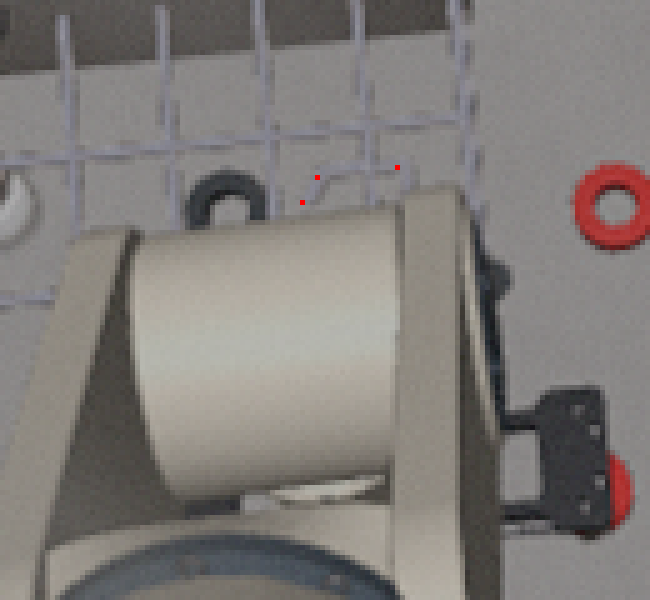

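>>> play_rows(
  fingers=[0,0,0,0,0],
  travel=[
    [-0.012,0,-0.0015],
    [-0.012,0,-0.0005],
    [-0.006,0,0],
    [0,0,0],
    [0,0,0],
  ],
  twist=[
    [0,-0.4,0],
    [0,-0.2,0],
    [0,0,0],
    [0,0,0],
    [0,0,0],
  ],
)

```text
clock: 11.1
position: [0.5482, 0.0674, 0.0142]
orientation: [-0.043, 0.999, -0.001, -0.002]
wrist_force: [-0.2, 0.5, -0.6]
width: 0.0228
```

```bash
python3 - <<'E'
from look import *
plan([*handle(.143,.085),.0150],90+hd,step=.02,n=5)
look('t8')
p=capture('scene');save(p,'s8');a=cv2.imread('pics/s8.png')
cv2.imwrite('pics/s8c.png',cv2.resize(a[120:230,210:370],None,fx=4.8,fy=4.8,interpolation=2))
E
```

```text
t 11.1 pos [0.5482 0.0674 0.0142] yawy 94.89 tilt 0.28 w 0.0228 F [-0.2  0.5 -0.6] N 1
j [ 0.12  0.48  1.92 -0.    0.75 -1.53]
[[-0.001, 0.0012, -0.0008], [0, 0, 0], [0, 0, 0], [0, 0, 0], [0, 0, 0]]
[[-0.07, -0.27, -0.2], [0, 0, 0], [0, 0, 0], [0, 0, 0], [0, 0, 0]]
[(array([302.6, 149.7]), 0.72, array([ 0.6924, -0.0284,  0.    ])), (array([299.3, 207.7]), 0.71, array([ 0.5423, -0.019 ,  0.    ]))]
```

View pics/t8c.png

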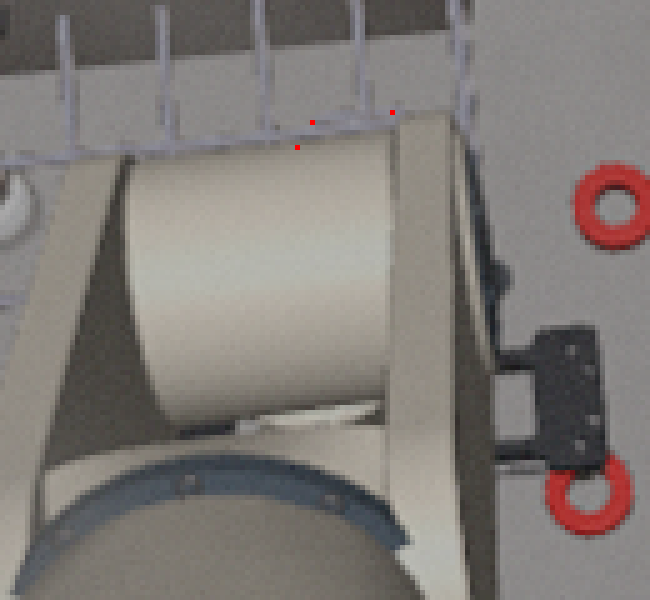

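View pics/s8c.png

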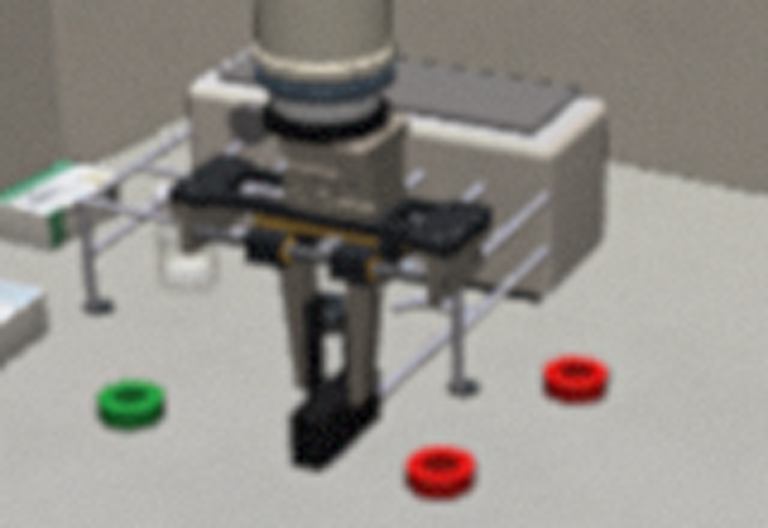

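>>> play_rows(
  fingers=[0,0,0,0,0],
  travel=[
    [-0.007,0.001,-0.0005],
    [0,0.012,0],
    [0,0.015,0],
    [0,0.01,0],
    [0,0,0],
  ],
  twist=[
    [0,-0.2,-0.2],
    [0,0,0],
    [0,0,0],
    [0,0,0],
    [0,0,0],
  ],
)

```text
clock: 11.67
position: [0.551, 0.1085, 0.0145]
orientation: [-0.044, 0.999, -0.0, -0.001]
wrist_force: [0.2, 0.1, -0.5]
width: 0.0231
```

```bash
python3 - <<'E'
from look import *
plan([*handle(.137,.026),.0150],90+hd,step=.02,n=5)
E
```

```text
t 11.67 pos [0.551  0.1085 0.0145] yawy 94.99 tilt 0.13 w 0.0231 F [ 0.2  0.1 -0.5] N 1
j [ 0.19  0.49  1.9  -0.    0.76 -1.46]
[[-0.0006, 0.0195, -0.0006], [0, 0, 0], [0, 0, 0], [0, 0, 0], [0, 0, 0]]
[[-0.05, -0.12, -0.09], [0, 0, 0], [0, 0, 0], [0, 0, 0], [0, 0, 0]]
```

>>> play_rows(
  fingers=[0,0,0,0,0],
  travel=[
    [0,0.01,0],
    [0,0.0065,0],
    [0,0.003,0],
    [0,0,0],
    [0,0,0],
  ],
  twist=[
    [0,-0.1,-0.1],
    [0,0,0],
    [0,0,0],
    [0,0,0],
    [0,0,0],
  ],
)

```text
clock: 12.08
position: [0.5485, 0.1311, 0.0144]
orientation: [-0.046, 0.999, -0.001, -0.0]
wrist_force: [0.0, 0.0, -1.6]
width: 0.0231
```

```bash
python3 - <<'E'
from look import *
plan([*handle(.164,.026),.0150],90+hd,step=.01,n=5)
p=capture('scene');save(p,'s9');a=cv2.imread('pics/s9.png')
cv2.imwrite('pics/s9c.png',cv2.resize(a[120:230,210:370],None,fx=4.8,fy=4.8,interpolation=2))
E
```

```text
t 12.08 pos [0.5485 0.1311 0.0144] yawy 95.25 tilt 0.07 w 0.0231 F [ 0.   0.  -1.6] N 3
j [ 0.23  0.49  1.89 -0.    0.76 -1.43]
[[0.0087, -0.001, -0.0002], [0.0087, -0.0011, -0.0002], [0.0087, -0.0011, -0.0002], [0, 0, 0], [0, 0, 0]]
[[-0.02, -0.01, 0.06], [-0.02, -0.01, 0.06], [-0.02, -0.01, 0.06], [0, 0, 0], [0, 0, 0]]
```

View pics/s9c.png

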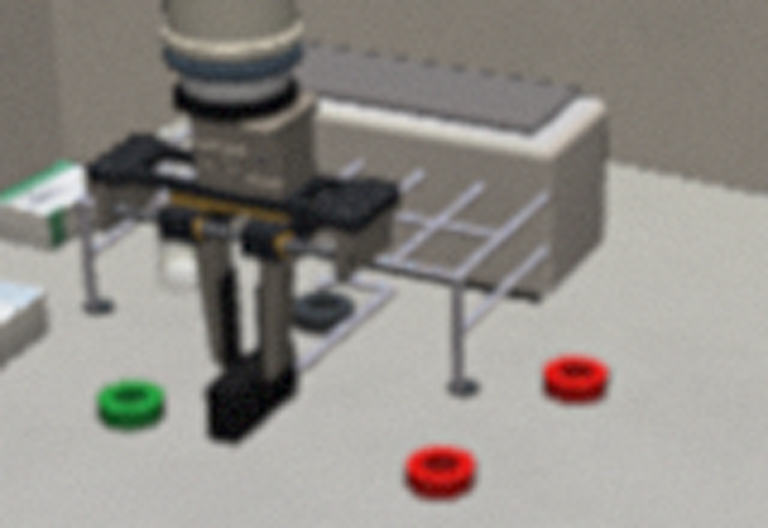

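The collar sits inside the hook's open side, left of the rod and in front of the cross bar. Next I'll draw it back.

>>> play_rows(
  fingers=[0,0,0,0,0],
  travel=[
    [0.008,-0.001,0],
    [0.008,-0.001,0],
    [0.008,-0.001,0],
    [0.008,0,0],
    [0.008,0,0],
  ],
  twist=[
    [0,0,0.1],
    [0,0,0],
    [0,0,0],
    [0,0,0],
    [0,0,0],
  ],
)

```text
clock: 12.55
position: [0.5065, 0.1225, 0.0144]
orientation: [-0.044, 0.999, -0.001, 0.0]
wrist_force: [-0.1, 0.2, -0.7]
width: 0.0227
```

```bash
python3 - <<'E'
from look import *
plan([*handle(.164+.0,.026,G-.04*gx-.011*gy),.0150],90+hd,step=.012,n=5)
p=capture('scene');save(p,'s10');a=cv2.imread('pics/s10.png')
cv2.imwrite('pics/s10c.png',cv2.resize(a[120:230,210:370],None,fx=4.8,fy=4.8,interpolation=2))
E
```

```text
t 12.55 pos [0.5065 0.1225 0.0144] yawy 95.02 tilt 0.07 w 0.0227 F [-0.1  0.2 -0.7] N 6
j [ 0.24  0.44  1.99 -0.    0.72 -1.42]
[[0.0116, 0.0003, -0.0001], [0.0116, 0.0003, -0.0001], [0.0116, 0.0003, -0.0001], [0.0116, 0.0003, -0.0001], [0.0116, 0.0003, -0.0001]]
[[-0.01, 0.01, -0.01], [-0.01, 0.01, -0.01], [-0.01, 0.01, -0.01], [-0.01, 0.01, -0.01], [-0.01, 0.01, -0.01]]
```

View pics/s10c.png

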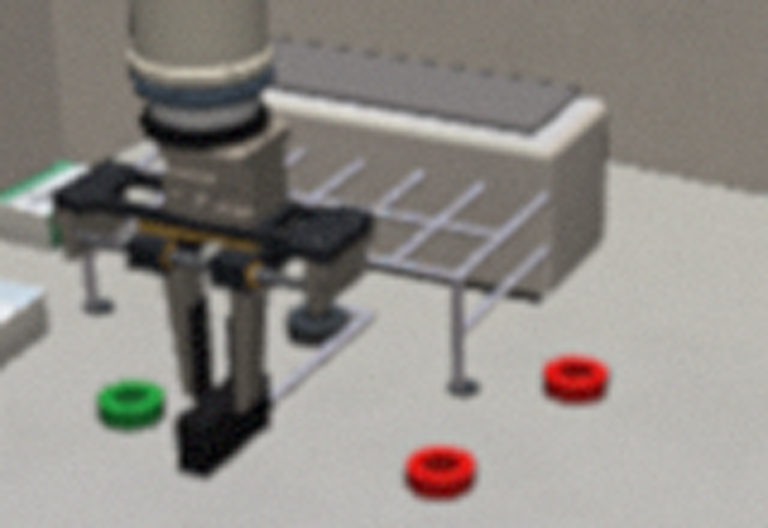

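Caught, and the collar is moving with the hook. I'll keep pulling.

>>> play_rows(
  fingers=[0,0,0,0,0],
  travel=[
    [0.01,0,0],
    [0.01,0,0],
    [0.01,0,0],
    [0.008,0,0],
    [0.006,0,0],
  ],
  twist=[
    [0,0,0],
    [0,0,0],
    [0,0,0],
    [0,0,0],
    [0,0,0],
  ],
)

```text
clock: 13.02
position: [0.4572, 0.1178, 0.0146]
orientation: [-0.044, 0.999, -0.001, -0.0]
wrist_force: [0.8, 0.2, -0.9]
width: 0.0227
```

```bash
python3 - <<'E'
from look import *
plan([*handle(.164+.0,.026,G-.04*gx-.011*gy),.0150],90+hd,step=.012,n=5)
look('t11')
E
```

```text
t 13.02 pos [0.4572 0.1178 0.0146] yawy 95.0 tilt 0.07 w 0.0227 F [ 0.8  0.2 -0.9] N 2
j [ 0.25  0.38  2.09 -0.    0.67 -1.41]
[[0.0099, 0.001, -0.0002], [0.0099, 0.001, -0.0002], [0, 0, 0], [0, 0, 0], [0, 0, 0]]
[[-0.04, -0.01, -0.04], [-0.04, -0.01, -0.04], [0, 0, 0], [0, 0, 0], [0, 0, 0]]
[(array([303. , 150.5]), 0.74, array([ 0.6902, -0.0294,  0.    ])), (array([232.2, 177.3]), 0.57, array([0.6225, 0.1504, 0.    ])), (array([295. , 208.7]), 0.54, array([ 0.5399, -0.0082,  0.    ]))]
```

View pics/t11c.png

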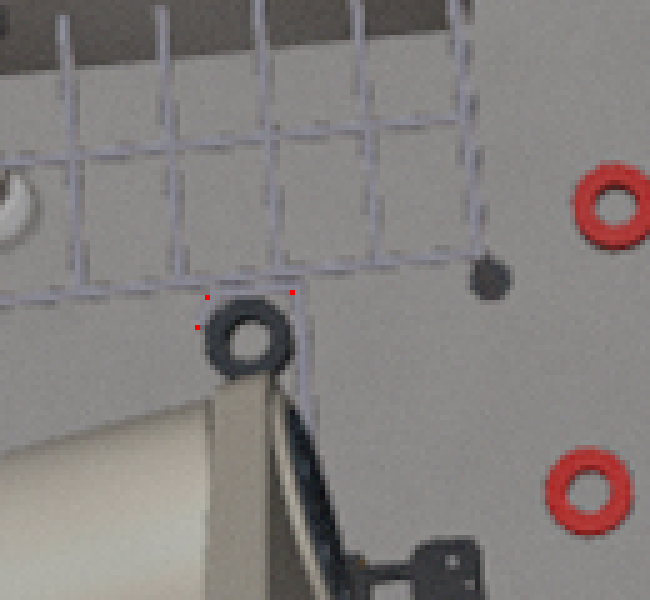

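>>> play_rows(
  fingers=[0,0,0,0,0],
  travel=[
    [0.01,0,0],
    [0.01,0,0],
    [0.003,0,0],
    [0,0,0],
    [0,0,0],
  ],
  twist=[
    [0,0,0],
    [0,0,0],
    [0,0,0],
    [0,0,0],
    [0,0,0],
  ],
)

```text
clock: 13.53
position: [0.4329, 0.1159, 0.0149]
orientation: [-0.044, 0.999, -0.001, 0.001]
wrist_force: [1.3, -0.5, -0.8]
width: 0.0232
```

```bash
python3 - <<'E'
from look import *
plan([*handle(.164+.0,.026,G-.04*gx-.011*gy),.0130],90+hd,step=.012,n=5)
look('t12')
E
```

```text
t 13.53 pos [0.4329 0.1159 0.0149] yawy 95.02 tilt 0.08 w 0.0232 F [ 1.3 -0.5 -0.8] N 1
j [ 0.26  0.35  2.14 -0.    0.65 -1.4 ]
[[-0.0045, 0.0019, 0.0019], [0, 0, 0], [0, 0, 0], [0, 0, 0], [0, 0, 0]]
[[-0.06, 0.06, -0.06], [0, 0, 0], [0, 0, 0], [0, 0, 0], [0, 0, 0]]
[(array([302.3, 149.7]), 0.72, array([ 0.6924, -0.0277,  0.    ])), (array([295.9, 207.2]), 0.62, array([ 0.5437, -0.0105,  0.    ])), (array([233. , 186.6]), 0.47, array([0.5984, 0.1479, 0.    ]))]
```

View pics/t12c.png

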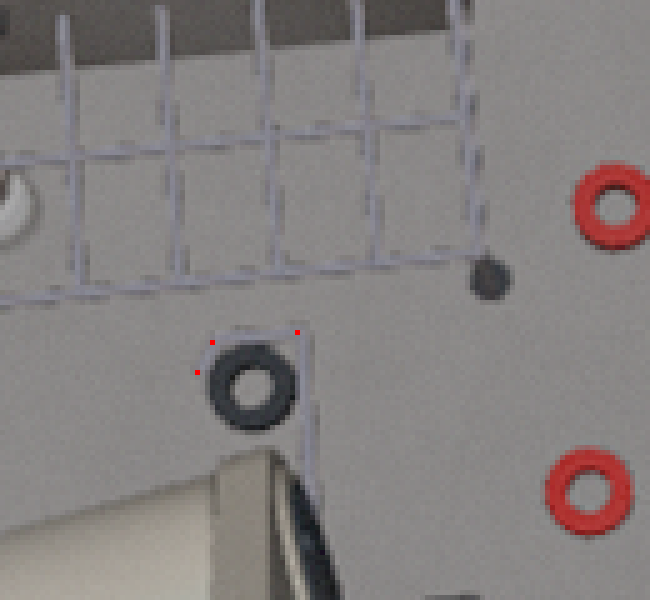

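>>> play_rows(
  fingers=[0,0,0,0.6,0.6],
  travel=[
    [0,0,0.002],
    [0,0,0],
    [0,0,0],
    [0,0,0],
    [0,0,0],
  ],
  twist=[
    [0,0,0],
    [0,0,0],
    [0,0,0],
    [0,0,0],
    [0,0,0],
  ],
  grip_force=15,
)

```text
clock: 14.05
position: [0.4341, 0.116, 0.0127]
orientation: [-0.044, 0.999, -0.001, 0.001]
wrist_force: [0.6, 0.2, -0.4]
width: 0.0347
```

>>> play_rows(
  fingers=[0.6,0.6,0.6,0.6,0.6],
  travel=[
    [0,0,0],
    [0,0,0],
    [0,0,0],
    [0,0,0],
    [0,0,0],
  ],
  twist=[
    [0,0,0],
    [0,0,0],
    [0,0,0],
    [0,0,0],
    [0,0,0],
  ],
)

```text
clock: 14.47
position: [0.4344, 0.1161, 0.0127]
orientation: [-0.044, 0.999, -0.0, 0.001]
wrist_force: [-0.1, 0.7, 0.7]
width: 0.0552
```

>>> play_rows(
  fingers=[0.6,0.6,0.6,0.6,0.6],
  travel=[
    [0,0,0],
    [0,0,-0.01],
    [0,0,-0.02],
    [0,0,-0.03],
    [0,0,-0.03],
  ],
  twist=[
    [0,0,0],
    [0,0,0],
    [0,0,0],
    [0,0,0],
    [0,0,0],
  ],
)

```text
clock: 14.88
position: [0.4295, 0.1149, 0.1019]
orientation: [-0.044, 0.999, -0.002, -0.005]
wrist_force: [0.3, -0.3, -0.9]
width: 0.0553
```

>>> play_rows(
  fingers=[0.6,0.6,0.6,0.6,0.6],
  travel=[
    [0,0,-0.03],
    [0,0,-0.03],
    [0,0,-0.03],
    [0.03,0,-0.01],
    [0.03,0,0],
  ],
  twist=[
    [0,0,0],
    [0,0,0],
    [0,0,0],
    [0,0,0],
    [0,0,0],
  ],
)

```text
clock: 15.3
position: [0.3752, 0.111, 0.217]
orientation: [-0.043, 0.999, -0.0, 0.001]
wrist_force: [0.1, -0.1, -1.1]
width: 0.0551
```

```bash
python3 - <<'E'
from look import *
plan([.3,.11,.2],95)
look('t13')
p=capture('scene');save(p,'s13');a=cv2.imread('pics/s13.png')
cv2.imwrite('pics/s13c.png',cv2.resize(a[120:290,190:450],None,fx=3,fy=3,interpolation=2))
a=cv2.imread('pics/t13.png');cv2.imwrite('pics/t13d.png',cv2.resize(a[100:290,130:480],None,fx=2.2,fy=2.2,interpolation=2))
print(tog([.598,.158]))
E
```

```text
t 15.3 pos [0.3752 0.111  0.217 ] yawy 94.95 tilt 0.12 w 0.0551 F [ 0.1 -0.1 -1.1] N 2
j [ 0.29 -0.06  2.06 -0.    1.13 -1.37]
[[0.0375, 0.0027, 0.0084], [0.0375, 0.0027, 0.0084], [0, 0, 0], [0, 0, 0], [0, 0, 0]]
[[-0.02, 0.06, -0.02], [-0.02, 0.06, -0.02], [0, 0, 0], [0, 0, 0], [0, 0, 0]]
[(array([235. , 187.5]), 0.68, array([0.596 , 0.1428, 0.    ])), (array([301.5, 151.2]), 0.44, array([ 0.6884, -0.0256,  0.    ])), (array([209.3, 218.3]), 0.41, array([0.5186, 0.2054, 0.    ]))]
[-0.04033347 -0.0115734 ]
```

View pics/s13c.png

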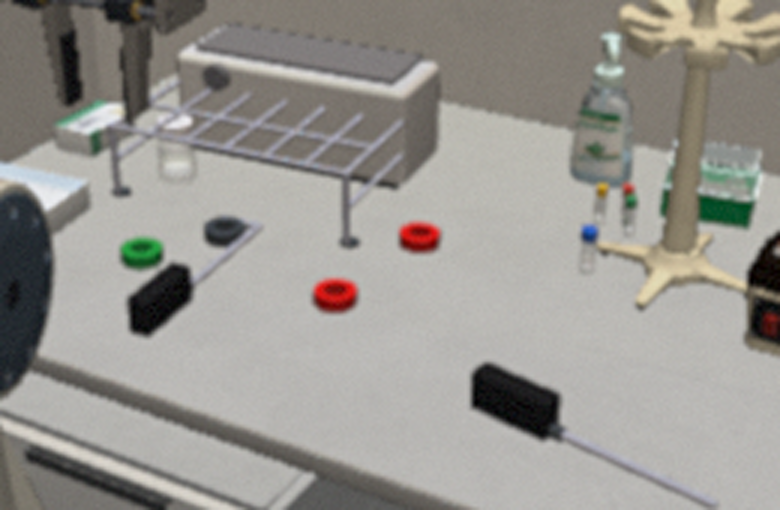

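View pics/t13d.png

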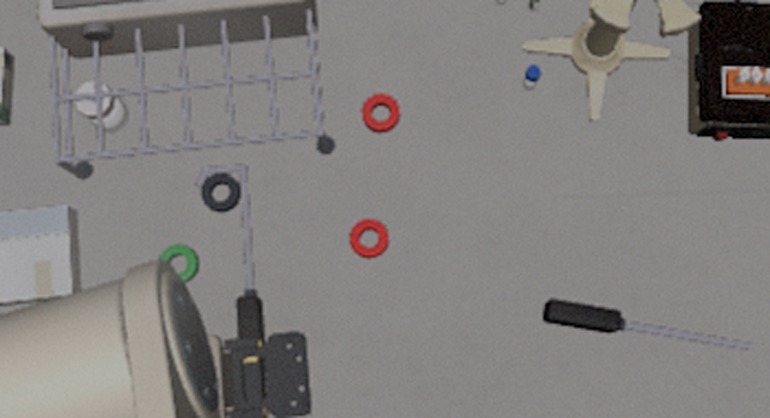

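The collar lies clear in front of the guard and the rod is flat on the table. The jar, straight rod and decoy rings look unmoved. I'll let the arm settle and hand in.

>>> play_rows(
  fingers=[0.6,0.6,0.6,0.6,0.6],
  travel=[
    [0,0,0],
    [0,0,0],
    [0,0,0],
    [0,0,0],
    [0,0,0],
  ],
  twist=[
    [0,0,0],
    [0,0,0],
    [0,0,0],
    [0,0,0],
    [0,0,0],
  ],
)

```text
clock: 15.87
position: [0.3758, 0.1109, 0.215]
orientation: [-0.044, 0.999, -0.001, 0.0]
wrist_force: [-0.9, -0.2, 0.4]
width: 0.0552
```

```bash
python3 -c "
from station import *
print(finish_job())"
```

```text
the job is handed in; nothing more can be done
None
```

I picked up the hooked rod by its handle and slid the hook in under the guard to the right of the collar. I then moved it left behind the collar and pulled the collar straight out. After setting the rod down and letting go, I raised the gripper clear and handed the job in at about 16 s.

- **Collar:** the last top and scene pictures show it lying flat with its centre about 40 mm in front of the guard, so its near edge clears the guard by about 2 cm. The network's own estimate of the collar, (0.596, 0.143), was about 15 mm to the right of what I read from the image. Its distance in front of the guard agreed, so I went by the picture.
- **Hooked rod:** it lies flat on the table, still hooked round the collar, with the gripper well above it.
- **Other things:** in the last pictures the jar, the straight rod and the red and green rings look to be where they started. I compared them by eye and did not re-measure them.
- **Forces:** the wrist force readings were only about 2 N or less. They were taken after each move, so I did not see the peaks in between.

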